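# Key the locking collar onto the filter cell and hold it home

## Robot

A 6-joint arm with a two-finger parallel gripper is mounted at the origin on a cart in front of the work surface, level with it; the furniture and walls round the work are solid. World frame = base frame: x ahead of the robot, y to its left, z up, the work surface at z = 0. Lengths are in m, angles in rad, forces in N, time in s.
With the tool pointing down it reaches from about 0.275 to 0.85 m from the base axis. Payload 19 kg.
Tool frame: the origin (TCP) lies at the very end of the fingers, on their centre line; the grasp point (between the pads) lies 19 mm behind it (manip.hold_point_z is the distance from the TCP to the grasp point, in m); z points along the fingers, y is the direction in which the jaws open and shut (so a half turn about z gives the same grasp; the last joint's range is limited). The gripper opens to 85 mm and grips with 20 to 120 N. Pads are 22 mm wide; open, the fingers measure 114 mm over their backs; the gripper's body (76 mm by 85 mm) begins 54 mm behind the grasp point. The pads swing forward as they close: fully open they stand 13 mm farther back than shut.
Start: joints at [-1.424, 0.15, 1.437, -0, 1.554, -0.134], TCP at [0.159, -0.552, 0.231] pointing down, gripper open.
Joint ranges: [-2.8, 2.8], [-0.68, 2.1], [0.12, 2.68], [-1.39, 4.53], [0.16, 2.79], [-2.81, 2.81]. Speed limits (rad/s): [1.89, 1.89, 2.22, 3.01, 3.01, 3.01].

## Interface

Orientations are given as a unit quaternion [w, x, y, z].
In Python, from bench import manip, viewer gives the robot as it stands.
- The arm moves only by the tool drive_tool, never from a script. Its argument "moves" is a list that holds one entry, the list of rows, each a list of 7 numbers: the shift along the tool's x, y, z in m, then the turn, a rotation vector about the tool's x, y, z in degrees, then the finger opening in m, from 0 to 0.0854. In form: [[[tx, ty, tz, ax, ay, az, claw], ...]]. A call has 1 to 12 rows; each row is the pose to reach, as a shift and turn from the pose measured when the call began, along the tool's axes at that moment; what a row does not reach only later rows make up. A row lasts 1/8 s, in which the tool goes at most 62.5 mm and 10.7 degrees, less where a joint would pass 70% of its speed; a pose out of reach is approached as far as the arm can. A call with a gripper value outside its range is refused whole. The fingers move at their own pace and stop on an object; the grip force is fixed at half the most. Time passes only in rows, so rows that repeat a pose let the fingers close. It gives the time, the measured TCP pose, the force and the opening at its end, in the units of the state.
- manip.state(): the state, without advancing time (a new reading comes with each control period).
- viewer.camera(name): name is "side" or "top"; returns (picture, depth): 400x640x3 uint8, red, green, blue; 400x640 float32, m along the optical axis (not along the pixel's ray), 0 where there is no reading.
- viewer.camera_params(name): a dict with "K" (3x3 intrinsics, pixels), "rvec" (rotation vector, rad) and "tvec" (3), from world to camera coordinates, as OpenCV has them. Camera axes: x right, y down, z forward; pixel columns grow to the right and rows downward; lengths in m; the calibration is good to about 2 mm. A picture is of the moment at which its call begins. camera_params takes no time and is no camera call.
- manip.finish_job(): hands the job in, once; it reports no verdict.
The state is a dict: "t": time; "joint_positions": joint angles; "dq": joint speeds; "joint_efforts": joint torques, N m; "eef_pos": TCP position; "ee_rot": TCP orientation; "contact_force": force on the tool from outside, world axes, zero at the start; "wrist_torque": the same for the moment, N m; "grip_width": finger opening in m.
Only numpy, scipy, OpenCV 4.12 (cv2) and the standard library are available. Lean on these libraries where they do the work, as an engineer would, in place of code of your own. Each camera call takes 0.05 s, during which the arm holds its last target.

## Task

Press the dock's spring ejector slide right to its stop to push the knurled locking collar out of the covered dock, then set the collar upright over the filter cell's post and turn it, pressing lightly, until its hidden keyways drop over the post's pins. Push it fully home against the spring ring and finish still holding it pressed down there, without letting go. Leave the petri dish, timer, sample jar and vial where they stand.

Things in the scene. Friction and masses are not known exactly. Their poses are not given: they have to be found in the camera images.
- dock_mouth (a point): Fixed aluminium dock: housing 90 mm long, 65 wide, 48 high, open in front; 4 mm floor plate, 78 wide, runs on 66 mm before the mouth as an apron (end lip 4 mm high). Point: on the floor plate (4 mm over the worktop), mid mouth, below the roof's front edge. x points into the housing (parts come out along -x), z up. A 12 mm slot runs along the roof's middle for the ejector stem.
- ejector_tab (a point): Black thumb tab of the ejector, 10 mm thick (x), 26 wide (y), from 52 to 72 mm above the worktop, above the dock's roof. Point: middle of its rear face, the face to be pushed along the dock's -x; axes as the dock's.
- ejector (a joint): Travel of the ejector slide in m: 0 at rest, 0.055 at its stop, with the collar then out on the apron, its middle about 26 mm in front of the mouth. The spring takes 2 N at the start, 5.3 N at the stop, and returns the slide when let go.
- collar_mid (a point): Knurled steel collar, a ring 48 mm across, 36 tall, bore 33, about 120 g, right way up. Point: on its axis, half-way up; z up. Starts in the dock under the roof, 27 mm behind the mouth. Four keyways a quarter turn apart, 11 mm wide, 13 deep, are cut in the bore from the underside and cannot be seen from outside or above.
- cell_home (a point): Filter cell fixed on the worktop: foot 76 mm across, body 56 across with a flat shoulder 40 mm above the worktop, and an upright post 30 mm across with tapered nose, top at 69 mm; the collar slips over it with 1.5 mm to spare all round. Point: on the axis, where the collar's middle is when fully home on the shoulder, 58 mm above the worktop; z up.
- pin_level (a point): On the post's axis, 50 mm above the worktop, level with the tops of four 4.4 mm round pins, a quarter turn apart, that stick out 4 mm from the post. The collar's underside rests on them, 10 mm above home, until the keyways stand over the pins (within 0.15 rad). The pins' bearing differs each time and does not follow from this pose; a quarter turn finds it.
- spring_ring (a joint): Depth of the spring ring round the foot of the post, in m: 0 when free, 4 mm proud of the shoulder; 0.004 with the collar fully home. It pushes the collar up with 4 N at first touch and 8 N at home, so the collar stays home only while pushed.
- petri_dish: Bystander: glass petri dish, 64 mm across, 18 mm tall; its origin is the middle of its underside. Leave it alone.
- timer: Bystander: white lab timer, 64 x 64 x 20 mm; its origin is the middle of its underside. Leave it alone.
- sample_jar: Bystander: clear sample jar with white screw cap, 33 mm across, 55 mm tall; its origin is the middle of its underside. Leave it alone.
- vial: Bystander: glass vial with white screw cap, 29 mm across, 98 mm tall; its origin is the middle of its underside. Leave it alone.
Things that resemble listed ones, but are neither listed nor needed, are in the scene too. Leave any yellow look-alike of the part that bears cell_home alone.

How it is judged:
On the way, in this order (a step that is already met when the one before it is completed fails the run):
1. the ejector slide is pressed to within 4 mm of its stop and the collar is out on the apron (its middle more than 18 mm in front of the mouth) (value of joint ejector above 0.051 m and x of collar_mid in the frame of dock_mouth below -0.018 m), for 0.1 s.
2. the collar is upright over the filter cell's post, its bore round the post (z of collar_mid in the frame of cell_home below 0.022 m and horizontal distance between collar_mid and cell_home below 0.004 m and angle between collar_mid's own z axis and vertical below 0.12 rad), for 0.05 s.
3. the collar is keyed over the pins and pushed home against the spring ring (value of joint spring_ring above 0.003 m and z of collar_mid in the frame of cell_home below 0.0015 m and horizontal distance between collar_mid and cell_home below 0.003 m and angle between collar_mid's own z axis and vertical below 0.08 rad), for 0.2 s.
At the end, for the whole second after the job is handed in: The collar is on the filter cell's post, over the pins, within 1.5 mm of fully home (spring ring pressed down more than 3 of its 4 mm), upright within 0.08 rad and centred within 3 mm, at rest, and the gripper still holds and presses it (more than 3 N between fingers and collar) (all of step 3 and contact force between the fingers and collar above 3 N and linear speed of collar below 0.01 m/s); the arm keeps its last pose, push and grip.
It fails at once if the petri dish is moved more than 30 mm (distance of petri_dish from where it was at the start of the episode above 0.03 m).
It fails at once if the timer is moved more than 30 mm (distance of timer from where it was at the start of the episode above 0.03 m).
It fails at once if the sample jar is moved more than 30 mm (distance of sample_jar from where it was at the start of the episode above 0.03 m).
It fails at once if the vial is moved more than 30 mm (distance of vial from where it was at the start of the episode above 0.03 m).
It also fails if it takes over 64 s, if anything falls off the work surface, if the arm or the gripper's body presses on something with over 40 N, if the wrist force passes 120 N, or if a joint passes its speed limit or range.

## Working session

There is one attempt and no reset: what is moved stays moved. The work goes in short steps, Python scripts to look and compute and a tool call to move; the robot and the scene stay as the last step left them, time stands still between calls to the robot, and variables do not carry over. Pictures are saved under pics/ and viewed, and the job is handed in when it is done.

Besides the shell and the picture viewer there is one more tool, called by a JSON object that holds its "op" and its "data", one argument or row to a line. drive_tool: Moves the arm, as the interface text tells. Its arguments: {"type":"object","properties":{"moves":{"type":"array"}},"required":["moves"]}

```bash
mkdir -p pics; ls; cat > h.py <<'E'
import numpy as np, cv2
from bench import manip, viewer
def cam(n):
    p=viewer.camera_params(n); K=np.array(p["K"],float); R=cv2.Rodrigues(np.array(p["rvec"],float))[0]; t=np.array(p["tvec"],float).ravel(); return K,R,t
def ray(n,u,v):
    K,R,t=cam(n); d=R.T@np.linalg.solve(K,[u,v,1.]); return -R.T@t,d
def onz(n,u,v,z):
    o,d=ray(n,u,v); return o+d*(z-o[2])/d[2]
def proj(n,P):
    K,R,t=cam(n); q=K@(R@np.array(P,float)+t); return q[:2]/q[2]
def cloud(n,D):
    K,R,t=cam(n); v,u=np.mgrid[:400,:640]; X=np.stack([(u-K[0,2])/K[0,0]*D,(v-K[1,2])/K[1,1]*D,D],-1); return (X-t)@R
E
python3 - <<'E'
from h import *
for n in("side","top"):
    im,d=viewer.camera(n); np.savez(f"{n}0.npz",im=im,d=d); cv2.imwrite(f"pics/{n}0.png",im[:,:,::-1])
    K,R,t=cam(n); print(n,K.round(1).tolist(),(-R.T@t).round(3),R[2].round(3))
print(manip.state())
E
```

```text
pics
side [[400.7, 0.0, 318.5], [0.0, 400.7, 193.2], [0.0, 0.0, 1.0]] [ 0.129 -1.171  0.615] [ 0.286  0.873 -0.396]
top [[381.0, 0.0, 324.5], [0.0, 381.0, 204.5], [0.0, 0.0, 1.0]] [0.366 0.01  1.054] [ 0.137 -0.007 -0.991]
{'t': 0.1, 'joint_positions': array([-1.42401561e+00,  1.50940810e-01,  1.43792791e+00,  1.87290181e-05,
        1.55379362e+00, -1.33990286e-01]), 'dq': array([-0.00026687, -0.00295331, -0.00267882,  0.00052568,  0.00033278,
        0.00159949]), 'joint_efforts': array([ 5.03392330e-04, -7.14385128e+01, -5.71804297e+01, -4.35672800e-04,
        7.05762097e-03, -3.02365527e-05]), 'eef_pos': array([ 0.15929214, -0.55227966,  0.23075253]), 'ee_rot': array([-5.34895271e-04,  9.90162010e-01,  1.39924651e-01,  5.94244327e-06]), 'contact_force': array([0.11199804, 0.06324548, 1.23396052]), 'wrist_torque': array([ 0.05600808, -0.00627601, -0.03874809]), 'grip_width': 0.08575796623080151}
```

```bash
sleep 1
```

```text
(no output)
```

View pics/side0.png

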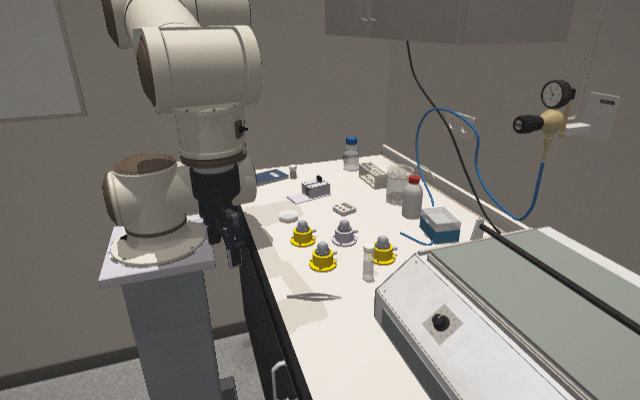

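View pics/top0.png

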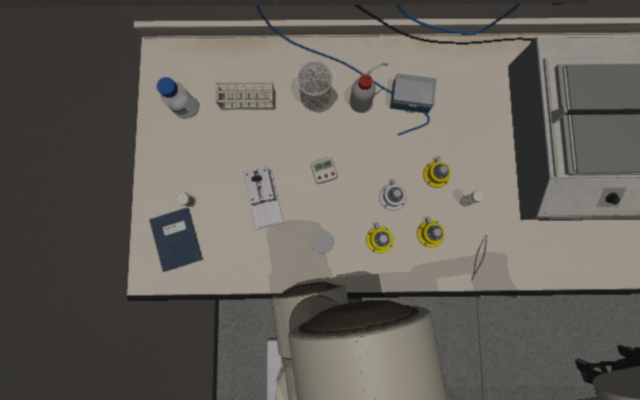

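The side view has the grey cell at about (344,233), with yellow look-alikes at (303,233), (322,257) and (383,249). The dock is at (315,190). In the top view the grey cell is at (393,196), the yellow ones at (437,173), (431,233) and (380,240), the dock at (262,197) and the black tab at (257,178). I choose the grey cell and the only dock, and check both in crops.

```bash
python3 - <<'E'
from h import *
t=np.load("top0.npz")["im"]; s=np.load("side0.npz")["im"]
a=cv2.resize(t[155:240,230:300],(400,486),interpolation=2)[:290*2]
b=cv2.resize(t[160:260,360:460],(400,400),interpolation=2)
cv2.imwrite("pics/cropA.png",cv2.resize(t[160:235,235:295],None,fx=7,fy=7,interpolation=2)[:,:,::-1])
c=cv2.resize(s[165:215,275:340],None,fx=6,fy=6,interpolation=2); e=cv2.resize(s[205:280,280:405],None,fx=5,fy=5,interpolation=2)
b=cv2.resize(t[165:215,365:425],None,fx=6,fy=6,interpolation=2)
W=np.zeros((300,750,3),np.uint8);W[:,:390]=c;W[:,390:750]=b
cv2.imwrite("pics/cropB.png",W[:,:,::-1])
E
```

```text
(no output)
```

View pics/cropA.png

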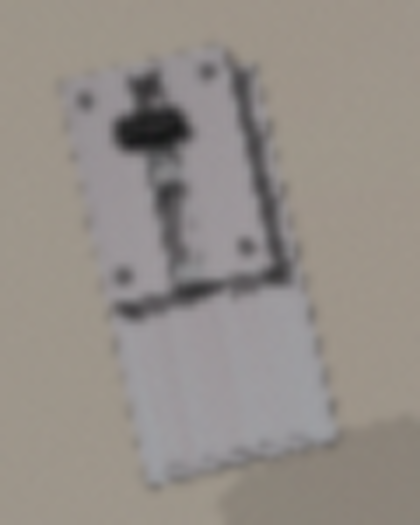

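View pics/cropB.png

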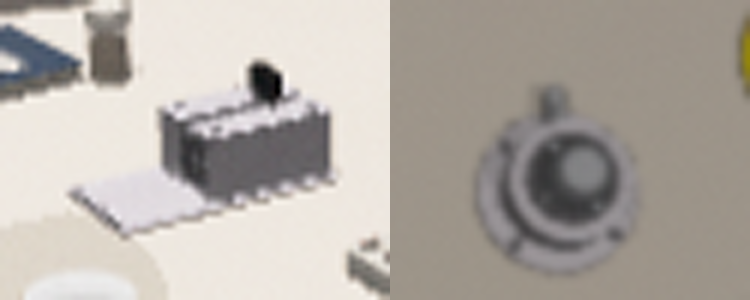

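```bash
python3 - <<'E'
from h import *
f=lambda u,v:(u/7+235-.5,v/7+160-.5)
P={}
for k,(u,v),z in [("aprL",(155,485),.004),("aprR",(335,435),.004),("roofRL",(65,85),.048),("roofRR",(232,45),.048),("roofFL",(118,305),.048),("roofFR",(280,270),.048),("tab",(150,130),.072),("slotB",(143,85),.048),("slotF",(190,285),.048)]:
    P[k]=onz("top",*f(u,v),z); print(k,P[k].round(4))
a=lambda d:np.degrees(np.arctan2(d[1],d[0]))
print("axis", a(P["roofRL"]-P["roofFL"]),a(P["roofRR"]-P["roofFR"]),a(P["aprL"]-P["aprR"])-90,a(P["slotB"]-P["slotF"]))
# depth-based
for n in("top","side"):
    d=np.load(n+"0.npz"); C=cloud(n,d["d"]); im=d["im"]
    # roof points z 44..52 near dock
    cx=(P["roofRL"]+P["roofFR"])/2
    m=(np.hypot(C[...,0]-cx[0],C[...,1]-cx[1])<.09)
    for lo,hi in((.040,.052),(.056,.08),):
        q=C[m&(C[...,2]>lo)&(C[...,2]<hi)]; 
        if len(q): r=cv2.minAreaRect((q[:,:2]*1000).astype(np.float32)); print(n,lo,len(q),q.mean(0).round(4),r)
    # cell
    g=onz(n,*( (394,196) if n=="top" else (344,235)),.04); print("cell approx",g)
    m=(np.hypot(C[...,0]-g[0],C[...,1]-g[1])<.05)
    for lo,hi in((.004,.012),(.03,.046),(.05,.08)):
        q=C[m&(C[...,2]>lo)&(C[...,2]<hi)]; 
        if len(q): print(n,lo,len(q),q.mean(0).round(4),cv2.minEnclosingCircle((q[:,:2]*1000).astype(np.float32)), q[:,2].max().round(4))
# grey mask of foot in top
im=np.load("top0.npz")["im"]
E
```

```text
aprL [0.4454 0.1903 0.004 ]
aprR [0.4642 0.1195 0.004 ]
roofRL [0.5965 0.219  0.048 ]
roofRR [0.6115 0.1549 0.048 ]
roofFL [0.5108 0.1975 0.048 ]
roofFR [0.5235 0.136  0.048 ]
tab [0.5734 0.1819 0.072 ]
slotB [0.5962 0.189  0.048 ]
slotF [0.5181 0.1702 0.048 ]
axis 14.064645694033027 12.126814736578881 14.91695496947537 13.542191988515965
top 0.04 643 [0.5602 0.1793 0.0479] ((561.6984252929688, 180.0398712158203), (91.40331268310547, 65.32901763916016), 12.397562026977539)
top 0.056 52 [0.5749 0.1819 0.0692] ((575.7954711914062, 182.82656860351562), (11.503543853759766, 24.948551177978516), 14.989553451538086)
cell approx [ 0.52642571 -0.18503685  0.04      ]
top 0.004 193 [ 0.5226 -0.1792  0.0081] ((533.41259765625, -194.4060821533203), 46.668067932128906) 0.0119
top 0.03 209 [ 0.5283 -0.1846  0.0406] ((535.8799438476562, -184.64390563964844), 33.60136413574219) 0.046
top 0.05 110 [ 0.5288 -0.1854  0.065 ] ((528.8128662109375, -185.8114471435547), 18.11258888244629) 0.073
side 0.04 166 [0.5567 0.1699 0.0465] ((557.7159423828125, 177.33753967285156), (91.18292236328125, 72.1016616821289), 10.902435302734375)
side 0.056 24 [0.5733 0.1768 0.0657] ((572.9496459960938, 177.6691436767578), (12.202330589294434, 28.232933044433594), 16.8277530670166)
cell approx [ 0.51618956 -0.22207442  0.04      ]
side 0.004 107 [ 0.5213 -0.2105  0.0078] ((526.6552734375, -196.72705078125), 36.369224548339844) 0.0119
side 0.03 133 [ 0.5237 -0.2032  0.039 ] ((528.2595825195312, -193.1434326171875), 28.258960723876953) 0.046
side 0.05 80 [ 0.5265 -0.1954  0.0611] ((526.6476440429688, -195.0051727294922), 17.39812469482422) 0.07
```

```bash
cat >> h.py <<'E'
from scipy.spatial.transform import Rotation as Ro
def go(P,yaw):
    s=manip.state(); w,x,y,z=s["ee_rot"]; R=Ro.from_quat([x,y,z,w]).as_matrix()
    T=np.column_stack([[np.cos(yaw),np.sin(yaw),0],[np.sin(yaw),-np.cos(yaw),0],[0,0,-1]])
    sh=R.T@(np.array(P)-s["eef_pos"]); rv=np.degrees(Ro.from_matrix(R.T@T).as_rotvec())
    print("t",s["t"],"shift mm",(sh*1000).round(1),"turn",rv.round(2),"q6",s["joint_positions"][5].round(3))
M=np.array([.5177,.1697,.004]); YD=np.radians(13.3); DX=np.array([np.cos(YD),np.sin(YD),0]); DY=np.array([-np.sin(YD),np.cos(YD),0])
def dock(x,y,z): 
    p=M+x*DX+y*DY; p[2]=z; return p
E
python3 -c "
from h import *
go(dock(.1,0,.15),YD)"
```

```text
t 0.1 shift mm [ 644.3 -589.4   81.5] turn [-0.06 -0.01  2.79] q6 -0.134
```

{"op": "drive_tool", "data": {
  "moves": [
    [[0.03,-0.03,0,0,0,1,0],[0.07,-0.065,0,0,0,2,0],[0.11,-0.1,0,0,0,2.8,0],[0.155,-0.14,0,0,0,2.8,0],[0.2,-0.18,0,0,0,2.8,0],[0.245,-0.22,0,0,0,2.8,0],[0.29,-0.26,0,0,0,2.8,0],[0.335,-0.3,0,0,0,2.8,0],[0.38,-0.34,0,0,0,2.8,0],[0.42,-0.38,0,0,0,2.8,0],[0.46,-0.42,0,0,0,2.8,0],[0.5,-0.46,0,0,0,2.8,0]]
  ]
}}

```text
t: 1.6
eef_pos: [0.5128, 0.0302, 0.2312]
ee_rot: [-0.0, 0.993, 0.116, -0.0]
contact_force: [0.9, -0.8, -0.4]
grip_width: -0.0003
```

```bash
python3 -c "
from h import *
go(dock(.1,0,.15),YD)"
```

```text
t 1.6 shift mm [ 136.9 -134.5   81.3] turn [-0.06 -0.    0.  ] q6 1.247
```

{"op": "drive_tool", "data": {
  "moves": [
    [[0.035,-0.035,0,0,0,0,0],[0.075,-0.075,0.01,0,0,0,0],[0.11,-0.11,0.03,0,0,0,0],[0.137,-0.1345,0.06,0,0,0,0],[0.137,-0.1345,0.09,0,0,0,0],[0.137,-0.1345,0.12,0,0,0,0],[0.137,-0.1345,0.12,0,0,0,0]]
  ]
}}

```text
t: 2.48
eef_pos: [0.6139, 0.1926, 0.1089]
ee_rot: [-0.0, 0.993, 0.116, -0.002]
contact_force: [-0.3, 0.3, 1.3]
grip_width: -0.0001
```

```bash
python3 -c "
from h import *
im,d=viewer.camera('side'); cv2.imwrite('pics/s1.png',cv2.resize(im[120:240,240:400],None,fx=4,fy=4,interpolation=2)[:,:,::-1])
im,d=viewer.camera('top'); cv2.imwrite('pics/t1.png',cv2.resize(im[120:270,200:400],None,fx=4,fy=4,interpolation=2)[:,:,::-1])
go(dock(.08,0,.06),YD)"
```

```text
t 2.575 shift mm [-20.4  -0.   52.2] turn [-0.06 -0.02 -0.  ] q6 1.522
```

View pics/s1.png

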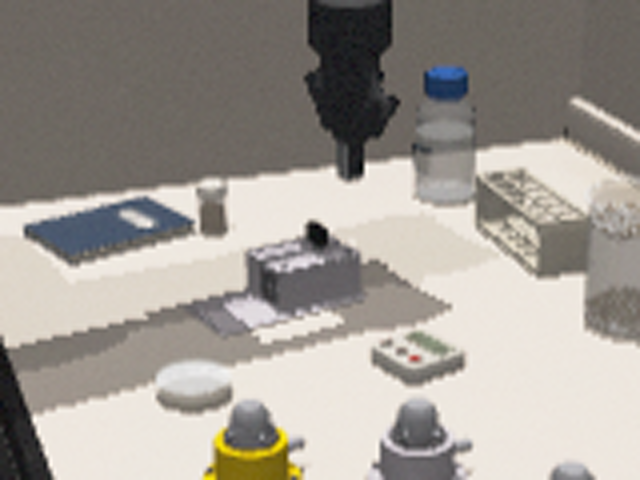

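View pics/t1.png

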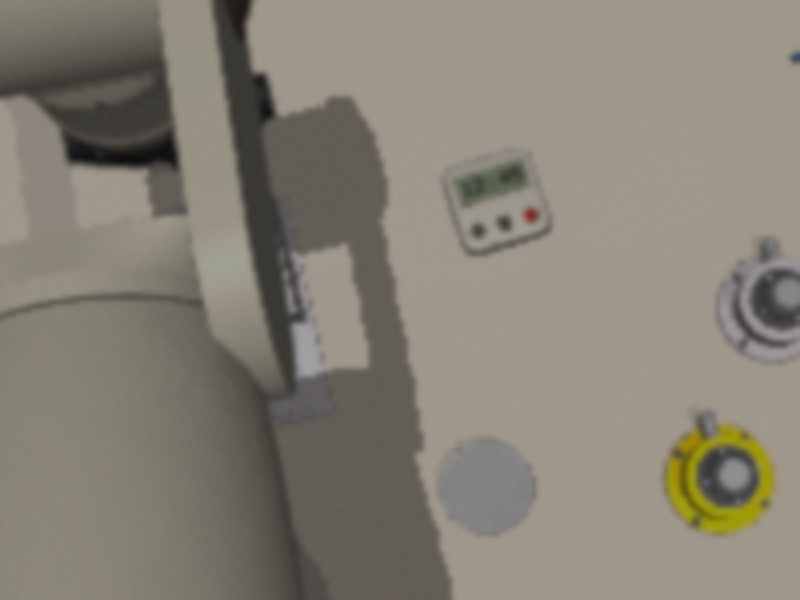

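Side crop: the closed fingertips at (350,178) are clear, behind and above the black tab at (317,235). Next I lower them and push towards the mouth.

{"op": "drive_tool", "data": {
  "moves": [
    [[0,0,0.02,0,0,0,0],[0,0,0.04,0,0,0,0],[0,0,0.049,0,0,0,0],[0,0,0.049,0,0,0,0],[-0.012,0,0.049,0,0,0,0],[-0.022,0,0.049,0,0,0,0],[-0.03,0,0.049,0,0,0,0],[-0.037,0,0.049,0,0,0,0],[-0.044,0,0.049,0,0,0,0],[-0.05,0,0.049,0,0,0,0],[-0.055,0,0.049,0,0,0,0],[-0.055,0,0.049,0,0,0,0]]
  ]
}}

```text
t: 4.08
eef_pos: [0.5617, 0.18, 0.0633]
ee_rot: [-0.0, 0.993, 0.116, 0.0]
contact_force: [4.2, 2.7, 2.5]
grip_width: -0.0
```

```bash
python3 -c "
from h import *
im,d=viewer.camera('side'); cv2.imwrite('pics/s2.png',cv2.resize(im[140:230,260:380],None,fx=6,fy=6,interpolation=2)[:,:,::-1])
go(dock(.02,0,.06),YD)
print(manip.state()['contact_force'])"
```

```text
t 4.125 shift mm [-25.4  -0.    3.3] turn [-0.05 -0.03 -0.  ] q6 1.518
[4.42237635 2.22181394 2.39904938]
```

View pics/s2.png

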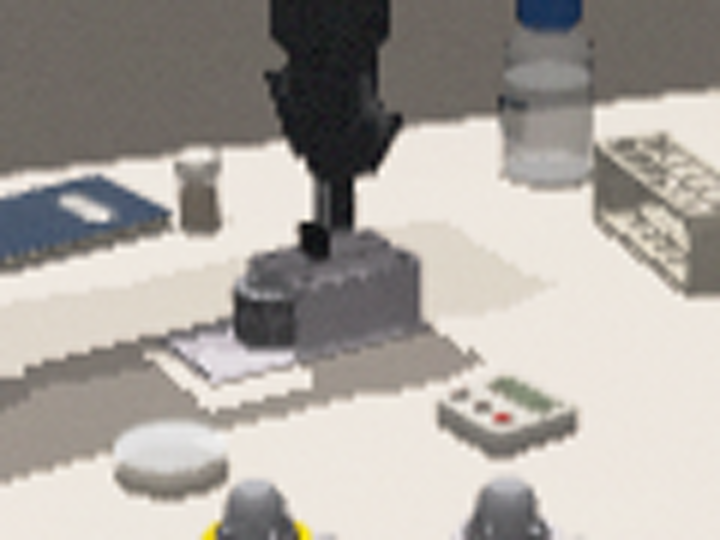

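The collar is coming out: its dark ring is at crop (265,310), with the tab at (313,240) against the fingers. I continue the push.

{"op": "drive_tool", "data": {
  "moves": [
    [[-0.005,0,0.002,0,0,0,0],[-0.01,0,0.003,0,0,0,0],[-0.014,0,0.003,0,0,0,0],[-0.018,0,0.003,0,0,0,0],[-0.021,0,0.003,0,0,0,0],[-0.023,0,0.003,0,0,0,0],[-0.023,0,0.003,0,0,0,0]]
  ]
}}

```text
t: 5.0
eef_pos: [0.5394, 0.1748, 0.0602]
ee_rot: [-0.001, 0.993, 0.116, 0.0]
contact_force: [4.9, 2.0, 2.0]
grip_width: 0.0
```

```bash
python3 -c "
from h import *
im,d=viewer.camera('side'); cv2.imwrite('pics/s3.png',cv2.resize(im[140:230,260:380],None,fx=6,fy=6,interpolation=2)[:,:,::-1])
go(dock(.02,0,.06),YD)
print(manip.state()['contact_force'])"
```

```text
t 5.05 shift mm [-2.3 -0.1  0.1] turn [-0.05 -0.03 -0.01] q6 1.515
[4.57499312 2.55901939 1.42943142]
```

View pics/s3.png

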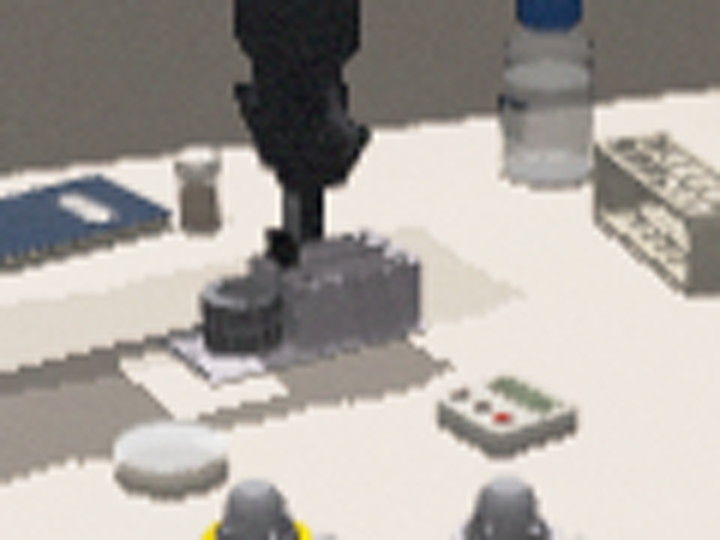

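The collar is nearly out, its rim centred at about crop (242,290). I press on in small steps to find the stop by force.

{"op": "drive_tool", "data": {
  "moves": [
    [[-0.002,0,0,0,0,0,0],[-0.004,0,0,0,0,0,0],[-0.005,0,0,0,0,0,0],[-0.006,0,0,0,0,0,0],[-0.006,0,0,0,0,0,0]]
  ]
}}

```text
t: 5.68
eef_pos: [0.537, 0.1742, 0.0608]
ee_rot: [-0.001, 0.993, 0.116, 0.004]
contact_force: [33.8, 9.9, -14.3]
grip_width: 0.0002
```

{"op": "drive_tool", "data": {
  "moves": [
    [[0.002,0,0,0,0,0,0],[0.002,0,0,0,0,0,0],[0.002,0,0,0,0,0,0]]
  ]
}}

```text
t: 6.05
eef_pos: [0.5389, 0.1746, 0.0606]
ee_rot: [-0.001, 0.993, 0.116, 0.004]
contact_force: [5.0, 2.7, 0.5]
grip_width: 0.0002
```

```bash
python3 -c "
from h import *
im,d=viewer.camera('side'); cv2.imwrite('pics/s4.png',cv2.resize(im[140:230,260:380],None,fx=6,fy=6,interpolation=2)[:,:,::-1]); np.savez('s4.npz',im=im,d=d)
C=cloud('side',d); m=(C[...,2]>.028)&(C[...,2]<.044)&(abs((C[...,:2]-M[:2])@DX[:2]+.026)<.03)&(abs((C[...,:2]-M[:2])@DY[:2])<.035)
q=C[m]; print(len(q)); L=(q-M)@np.c_[DX,DY]; print(L.min(0),L.max(0),cv2.minEnclosingCircle((L*1000).astype(np.float32)))
s=manip.state();print(s['eef_pos'],s['contact_force'])"
```

```text
108
[-0.05309654 -0.03425512] [0.00291602 0.03202106] ((-15.614350318908691, -1.2700254917144775), 37.790897369384766)
[0.5388785  0.17458789 0.06058353] [5.69302805 2.31916283 0.98841023]
```

View pics/s4.png

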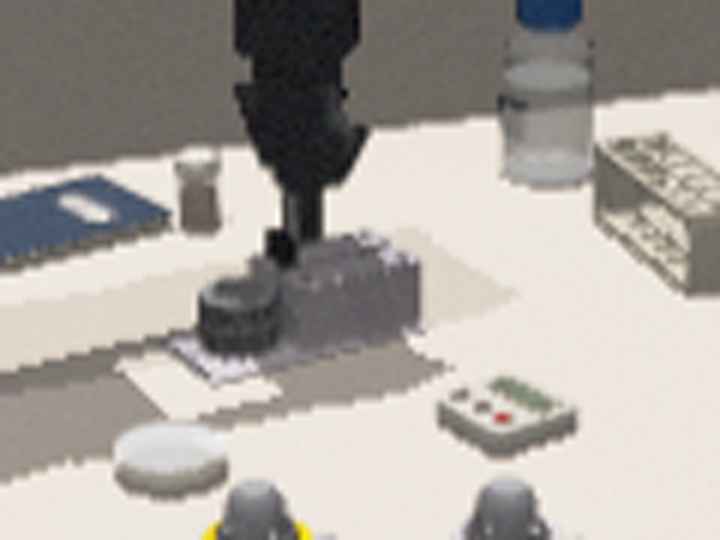

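The collar is out on the apron, rim centred at crop (240,290). The wrist force rose to about 35 N at the stop, so step 1 is met. I back off, rise and clear the view.

{"op": "drive_tool", "data": {
  "moves": [
    [[0.015,0,0,0,0,0,0],[0.03,0,0,0,0,0,0],[0.048,0,0,0,0,0,0],[0.065,0,0,0,0,0,0],[0.068,0,-0.03,0,0,0,0],[0.068,0,-0.07,0,0,0,0.085],[0.05,0.03,-0.12,0,0,0,0.085],[0.03,0.08,-0.14,0,0,0,0.085],[0.0,0.13,-0.14,0,0,0,0.085],[-0.02,0.18,-0.14,0,0,0,0.085],[-0.03,0.2,-0.14,0,0,0,0.085],[-0.03,0.2,-0.14,0,0,0,0.085]]
  ]
}}

```text
t: 7.6
eef_pos: [0.5546, -0.0288, 0.1999]
ee_rot: [-0.001, 0.993, 0.114, 0.004]
contact_force: [-0.3, -0.2, -0.3]
grip_width: 0.0849
```

```bash
python3 -c "
from h import *
for n in('side','top'):
    im,d=viewer.camera(n); np.savez(n+'5.npz',im=im,d=d); cv2.imwrite('pics/%s5.png'%n,im[:,:,::-1])
t=np.load('top5.npz')['im'];s=np.load('side5.npz')['im']
a=cv2.resize(t[160:235,235:295],None,fx=6,fy=6,interpolation=2);b=cv2.resize(s[170:220,270:340],None,fx=6,fy=6,interpolation=2)
W=np.zeros((450,780,3),np.uint8);W[:,:360]=a;W[:300,360:]=b;cv2.imwrite('pics/c5.png',W[:,:,::-1])
"
```

```text
(no output)
```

View pics/c5.png

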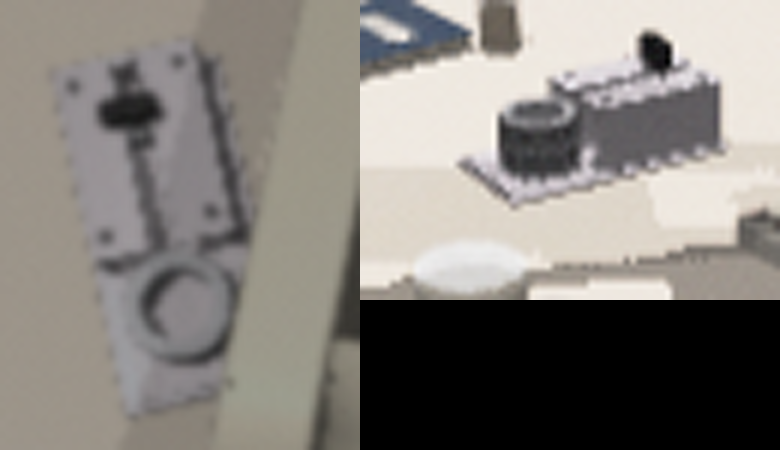

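View pics/top5.png

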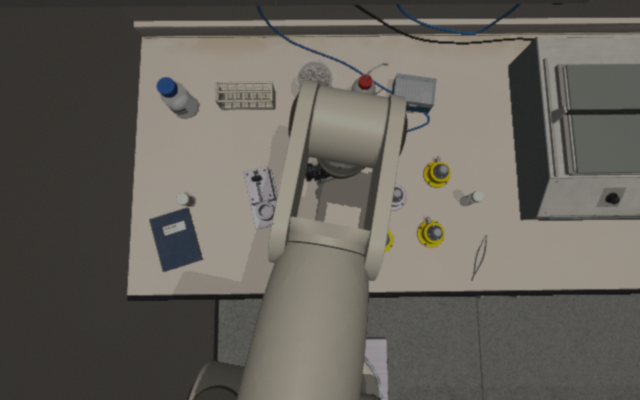

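Top crop: the collar ring is centred at about (183,303), i.e. pixel (265,210), and the slide is back. Side crop: the rim is at (540,108).

```bash
python3 -c "
from h import *
print('nominal',dock(-.026,0,.04))
print('top',onz('top',235+182/6-.5,160+303/6-.5,.04)); print('side',onz('side',270+(540-360)/6-.5,170+110/6-.5,.04))
for n in('top','side'):
    d=np.load(n+'5.npz')['d']; C=cloud(n,d); g=dock(-.028,0,0); m=(C[...,2]>.034)&(C[...,2]<.046)&(np.hypot(*(C[...,:2]-g[:2]).transpose(2,0,1))<.030)&(((C-M)@DX)<-.003)
    q=C[m]; print(n,len(q),q.mean(0),cv2.minEnclosingCircle((q[:,:2]*1000).astype(np.float32)))
go(dock(-.027,0,.09),YD)
"
```

```text
nominal [0.49239735 0.16371871 0.04      ]
top [0.49271873 0.16271651 0.04      ]
side [0.49298964 0.16735563 0.04      ]
top 156 [0.49168942 0.16403299 0.03957776] ((492.0165100097656, 164.3004608154297), 24.842042922973633)
side 58 [0.48898338 0.16217946 0.03823105] ((491.27685546875, 163.36032104492188), 26.385543823242188)
t 7.7 shift mm [ -18.9 -199.8  110.1] turn [-0.1  -0.46 -0.04] q6 1.149
```

{"op": "drive_tool", "data": {
  "moves": [
    [[-0.004,-0.04,0.0,0,0,0,0.085],[-0.009,-0.095,0.01,0,-0.4,0,0.085],[-0.014,-0.15,0.04,0,-0.4,0,0.085],[-0.018,-0.19,0.07,0,-0.4,0,0.085],[-0.018,-0.2,0.1,0,-0.4,0,0.085],[-0.018,-0.2,0.11,0,-0.4,0,0.085],[-0.018,-0.2,0.11,0,-0.4,0,0.085]]
  ]
}}

```text
t: 8.57
eef_pos: [0.4924, 0.1639, 0.0901]
ee_rot: [-0.001, 0.993, 0.116, 0.0]
contact_force: [0.5, -0.2, 0.2]
grip_width: 0.0849
```

```bash
python3 -c "
from h import *
im,d=viewer.camera('side'); cv2.imwrite('pics/s6.png',cv2.resize(im[140:230,260:380],None,fx=6,fy=6,interpolation=2)[:,:,::-1])
go([.492,.1638,.009],YD)
"
```

```text
t 8.625 shift mm [-0.9 -0.2 81.8] turn [-0.09 -0.08 -0.05] q6 1.51
```

View pics/s6.png

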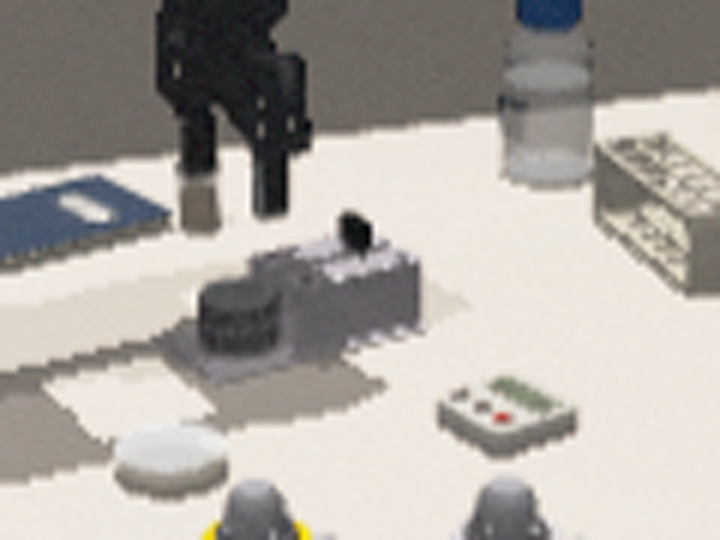

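The fingers at crop (200,180) and (270,210) straddle the collar at (240,310). I descend and grip.

{"op": "drive_tool", "data": {
  "moves": [
    [[-0.001,0,0.025,0,0,0,0.085],[-0.001,0,0.05,0,0,0,0.085],[-0.001,0,0.07,0,0,0,0.085],[-0.001,0,0.082,0,0,0,0.085],[-0.001,0,0.082,0,0,0,0.085],[-0.001,0,0.082,0,0,0,0.03],[-0.001,0,0.082,0,0,0,0.03],[-0.001,0,0.082,0,0,0,0.03],[-0.001,0,0.082,0,0,0,0.03],[-0.001,0,0.082,0,0,0,0.03]]
  ]
}}

```text
t: 9.88
eef_pos: [0.4924, 0.1637, 0.0099]
ee_rot: [-0.001, 0.993, 0.115, 0.001]
contact_force: [-2.5, -1.3, 8.7]
grip_width: 0.0469
```

```bash
python3 -c "
from h import *
im,d=viewer.camera('side'); cv2.imwrite('pics/s7.png',cv2.resize(im[140:230,260:380],None,fx=6,fy=6,interpolation=2)[:,:,::-1])
print(manip.state()['grip_width'],manip.state()['contact_force'])
"
```

```text
0.04694379113393893 [-1.7642977  -0.81293306  9.58502429]
```

View pics/s7.png

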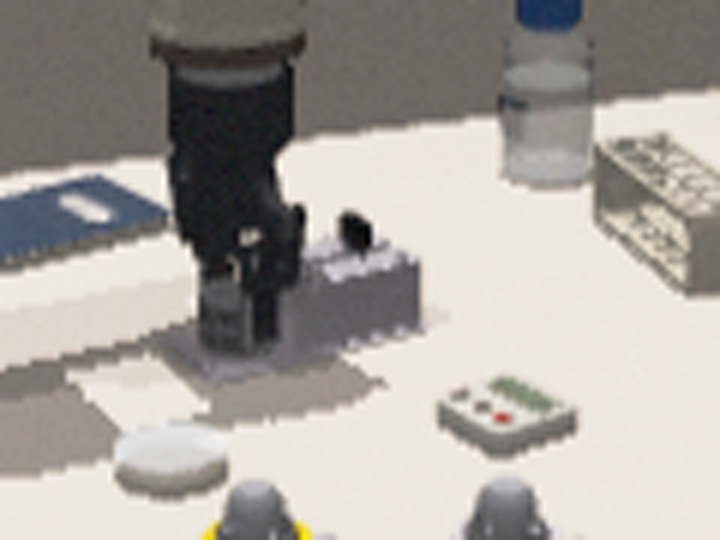

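{"op": "drive_tool", "data": {
  "moves": [
    [[0,0,-0.01,0,0,0,0.03],[0,0,-0.03,0,0,0,0.03],[-0.01,0,-0.07,0,0,0,0.03],[-0.01,0,-0.11,0,0,0,0.03],[-0.01,0,-0.14,0,0,0,0.03],[-0.01,0,-0.14,0,0,0,0.03]]
  ]
}}

```text
t: 10.68
eef_pos: [0.4833, 0.1614, 0.1528]
ee_rot: [-0.001, 0.993, 0.115, 0.004]
contact_force: [-0.2, 0.4, -1.9]
grip_width: 0.0465
```

```bash
python3 - <<'E'
from h import *
d=np.load("top0.npz"); im=d["im"]; C=cloud("top",d["d"])
print("nose",onz("top",397.3,192.7,.069))
# foot outline: subpixel mask vs wood
g=np.array([.5285,-.186])
hsv=cv2.cvtColor(im,cv2.COLOR_RGB2HSV); m=(hsv[...,1]<28)|(hsv[...,2]<100)
r=np.hypot(C[...,0]-g[0],C[...,1]-g[1])
m=(m&(r<.06)).astype(np.uint8)
cs,_=cv2.findContours(m,cv2.RETR_EXTERNAL,cv2.CHAIN_APPROX_NONE); c=max(cs,key=cv2.contourArea)
print("contour",cv2.contourArea(c),cv2.fitEllipse(c),cv2.boundingRect(c))
# slices by depth
for lo,hi in((.037,.043),(.062,.08)):
    q=C[(r<.034)&(C[...,2]>lo)&(C[...,2]<hi)]; print(lo,len(q),q.mean(0),cv2.minEnclosingCircle((q[:,:2]*1000).astype(np.float32)))
# side
s=np.load("side0.npz"); S=s["im"]
im2,_=viewer.camera("side"); cv2.imwrite("pics/s8.png",cv2.resize(im2[100:260,240:420],None,fx=4,fy=4,interpolation=2)[:,:,::-1])
W=np.zeros((480,780,3),np.uint8)
W[:480,:384]=cv2.resize(S[210:250,328:360],None,fx=12,fy=12,interpolation=2)
W[:396,384:]=cv2.resize(im[180:213,378:411],None,fx=12,fy=12,interpolation=2)
cv2.imwrite("pics/c8.png",W[:,:,::-1])
E
```

```text
nose [ 0.53048791 -0.18845714  0.069     ]
contour 604.0 ((392.5287780761719, 195.80067443847656), (26.96638298034668, 29.299720764160156), 172.04286193847656) (379, 178, 28, 33)
0.037 145 [ 0.52969874 -0.18569761  0.04022377] ((530.0394287109375, -187.81556701660156), 27.947128295898438)
0.062 87 [ 0.52993794 -0.18655415  0.066973  ] ((530.3455810546875, -186.61341857910156), 14.655524253845215)
```

View pics/c8.png

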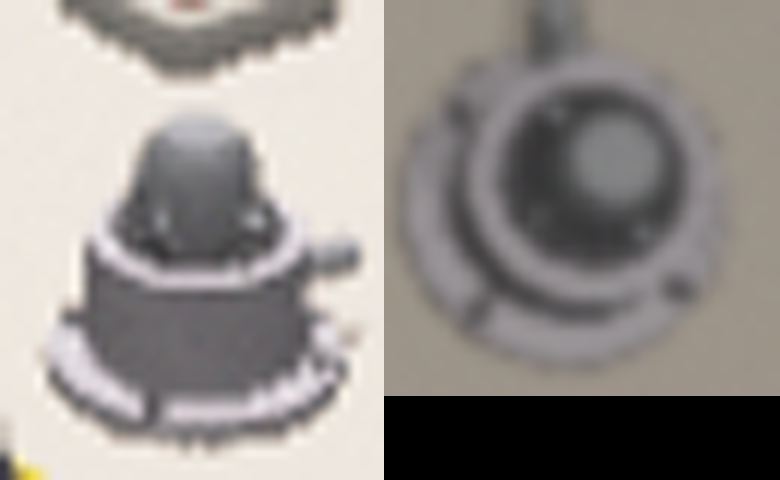

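View pics/s8.png

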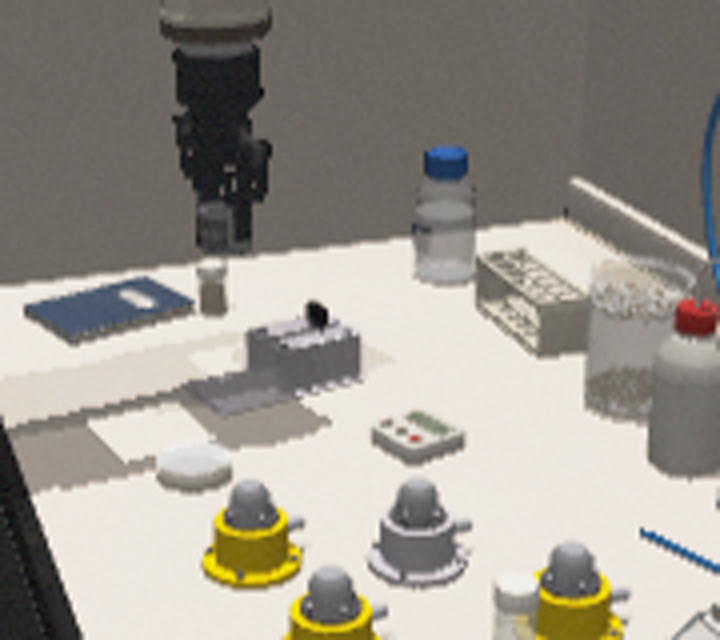

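```bash
python3 - <<'E'
from h import *
f=lambda a,b:(378+(a-384)/12-.5,180+b/12-.5)
print(onz("top",*f(590,175),.04),onz("top",*f(568,207),.008),onz("top",*f(615,162),.069))
for P in ([.53,-.187,.069],[.53,-.187,.04],[.53,-.187,.0]):
    p=proj("side",P); print("side crop",(p-[328,210]+.5)*12)
# side: shoulder ellipse center in crop ~ (198,240)
print(onz("side",328+198/12-.5,210+236/12-.5,.04))
s=np.load("side0.npz"); C=cloud("side",s["d"]); q=C[(np.hypot(C[...,0]-.53,C[...,1]+.187)<.04)&(C[...,2]>.036)&(C[...,2]<.042)]
print(cv2.minEnclosingCircle((q[:,:2]*1000).astype(np.float32)))
go([.53,-.187,.15],YD)
E
```

```text
[ 0.53163999 -0.18703748  0.04      ] [ 0.52942321 -0.18786407  0.008     ] [ 0.52970812 -0.18698171  0.069     ]
side crop [198.59939982 128.19056046]
side crop [197.18436284 231.72790578]
side crop [195.27645989 371.32793726]
[ 0.52936346 -0.18913866  0.04      ]
((529.1868896484375, -189.7870635986328), 29.918943405151367)
t 10.725 shift mm [-3.370e+01  3.498e+02  3.000e-01] turn [-0.07 -0.28 -0.05] q6 1.509
```

{"op": "drive_tool", "data": {
  "moves": [
    [[-0.005,0.03,0,0,0,0,0.03],[-0.01,0.07,0,0,0,0,0.03],[-0.015,0.11,0,0,0,0,0.03],[-0.02,0.155,0,0,0,0,0.03],[-0.025,0.2,0,0,0,0,0.03],[-0.03,0.245,0,0,0,0,0.03],[-0.034,0.285,0,0,0,0,0.03],[-0.034,0.32,0,0,0,0,0.03],[-0.034,0.34,0,0,0,0,0.03],[-0.034,0.35,0,0,-0.2,0,0.03],[-0.034,0.35,0,0,-0.2,0,0.03]]
  ]
}}

```text
t: 12.1
eef_pos: [0.5298, -0.187, 0.15]
ee_rot: [-0.001, 0.993, 0.115, 0.0]
contact_force: [-1.0, 0.8, -1.3]
grip_width: 0.0465
```

```bash
python3 - <<'E'
from h import *
im,d=viewer.camera("side"); cv2.imwrite("pics/s9.png",cv2.resize(im[160:260,295:395],None,fx=6,fy=6,interpolation=2)[:,:,::-1])
im,d=viewer.camera("top"); cv2.imwrite("pics/t9.png",im[:,:,::-1])
go([.53,-.1873,.09],YD); s=manip.state(); print(s['eef_pos'],s['contact_force'],s['joint_positions'])
E
```

```text
t 12.2 shift mm [-0.   1.1 60.3] turn [-0.1  -0.07 -0.  ] q6 0.862
[ 0.52972004 -0.18632213  0.15026513] [ 0.49184458 -0.69506191 -0.71407363] [-0.47663665  0.16307063  1.58838798  0.0021332   1.39025568  0.86167585]
```

View pics/s9.png

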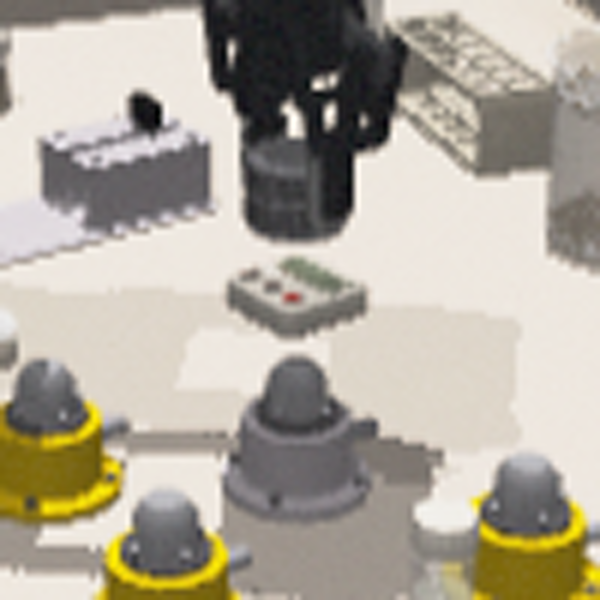

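View pics/t9.png

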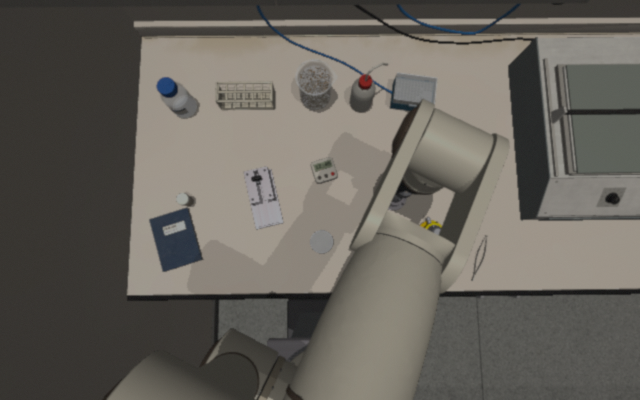

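Side crop: the collar at (299,190) is held upright above the grey post at (297,385). The top view is blocked by the arm. I lower to just above the nose, then over it.

{"op": "drive_tool", "data": {
  "moves": [
    [[0,0.001,0.02,0,0,0,0.03],[0,0.001,0.045,0,0,0,0.03],[0,0.001,0.063,0,0,0,0.03],[0,0.001,0.068,0,0,0,0.03],[0,0.001,0.068,0,0,0,0.03]]
  ]
}}

```text
t: 12.82
eef_pos: [0.5302, -0.1871, 0.0826]
ee_rot: [-0.001, 0.993, 0.116, 0.001]
contact_force: [0.6, -0.2, -1.7]
grip_width: 0.0467
```

```bash
python3 - <<'E'
from h import *
im,d=viewer.camera("side"); cv2.imwrite("pics/s10.png",cv2.resize(im[190:260,305:385],None,fx=8,fy=8,interpolation=2)[:,:,::-1])
go([.53,-.1873,.07],YD); s=manip.state(); print(s['eef_pos'],s['contact_force'])
for z in (.08,.098,.069): print(((proj('side',[.53,-.1873,z])-[305,190]+.5)*8).round(1))
E
```

```text
t 12.875 shift mm [-0.4 -0.  13. ] turn [-0.06 -0.11  0.01] q6 0.86
[ 0.53036054 -0.18724262  0.08297606] [ 0.02451962  0.59061173 -1.33290131]
[317.1 219.3]
[317.7 175.4]
[316.7 245.8]
```

View pics/s10.png

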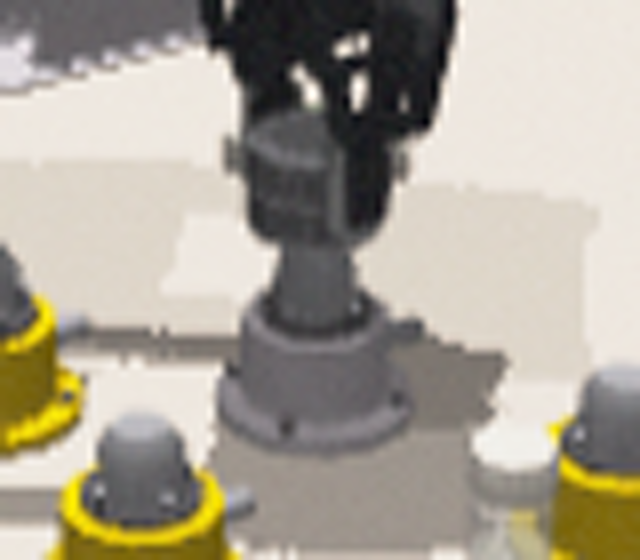

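Side crop: the collar centre column is about 317 and the post about 316.5, so they are aligned. I lower slowly, watching the force.

{"op": "drive_tool", "data": {
  "moves": [
    [[0,0,0.003,0,0,0,0.03],[0,0,0.006,0,0,0,0.03],[0,0,0.009,0,0,0,0.03],[0,0,0.012,0,0,0,0.03]]
  ]
}}

```text
t: 13.38
eef_pos: [0.5303, -0.1872, 0.0707]
ee_rot: [-0.001, 0.993, 0.116, 0.001]
contact_force: [-0.7, -0.0, -1.6]
grip_width: 0.0465
```

{"op": "drive_tool", "data": {
  "moves": [
    [[0,0,0.003,0,0,0,0.03],[0,0,0.005,0,0,0,0.03],[0,0,0.007,0,0,0,0.03],[0,0,0.009,0,0,0,0.03]]
  ]
}}

```text
t: 13.88
eef_pos: [0.5304, -0.1872, 0.0617]
ee_rot: [-0.001, 0.993, 0.116, 0.001]
contact_force: [0.5, -0.9, -1.0]
grip_width: 0.0468
```

{"op": "drive_tool", "data": {
  "moves": [
    [[0,0,0.002,0,0,0,0.03],[0,0,0.004,0,0,0,0.03],[0,0,0.005,0,0,0,0.03],[0,0,0.006,0,0,0,0.03],[0,0,0.006,0,0,0,0.03]]
  ]
}}

```text
t: 14.5
eef_pos: [0.5304, -0.1872, 0.0558]
ee_rot: [-0.001, 0.993, 0.116, 0.001]
contact_force: [-0.4, 0.3, 0.5]
grip_width: 0.0464
```

```bash
python3 - <<'E'
from h import *
im,d=viewer.camera("side"); cv2.imwrite("pics/s11.png",cv2.resize(im[190:260,305:385],None,fx=8,fy=8,interpolation=2)[:,:,::-1])
s=manip.state(); print(s['eef_pos'],s['contact_force'],s['wrist_torque'])
E
```

```text
[ 0.53043308 -0.18724001  0.05577417] [-0.46778281  0.24834109  0.66788206] [0.0016227  0.06967178 0.01972858]
```

View pics/s11.png

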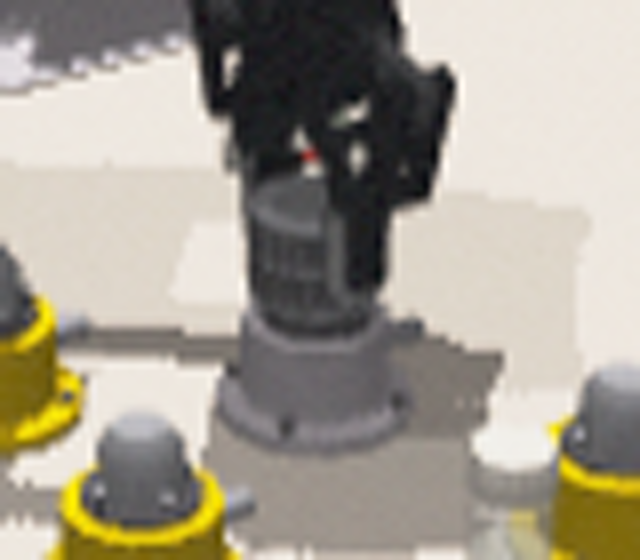

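The collar is over the post, its lower edge close to the shoulder, with hardly any force yet. I press a bit further to feel for the pins.

{"op": "drive_tool", "data": {
  "moves": [
    [[0,0,0.001,0,0,0,0.03],[0,0,0.001,0,0,0,0.03]]
  ]
}}

```text
t: 14.8
eef_pos: [0.5306, -0.1873, 0.0554]
ee_rot: [-0.0, 0.993, 0.116, 0.001]
contact_force: [-3.5, 2.1, 9.9]
grip_width: 0.0466
```

It rests on the pins at TCP z ≈ 0.0555 with about 10 N. Now I turn with light pressure (q6 decreasing, with plenty of range).

{"op": "drive_tool", "data": {
  "moves": [
    [[0,0,0.001,0,0,-4,0.03],[0,0,0.001,0,0,-8,0.03],[0,0,0.001,0,0,-12,0.03],[0,0,0.001,0,0,-16,0.03],[0,0,0.001,0,0,-20,0.03],[0,0,0.001,0,0,-20,0.03]]
  ]
}}

```text
t: 15.55
eef_pos: [0.5306, -0.1874, 0.0543]
ee_rot: [-0.0, 0.958, 0.286, 0.001]
contact_force: [-0.2, -2.1, -1.6]
grip_width: 0.0468
```

The force vanished and the tool sank about 1 mm, so it may be keyed. I try straight down.

{"op": "drive_tool", "data": {
  "moves": [
    [[0,0,0.001,0,0,0,0.03],[0,0,0.002,0,0,0,0.03],[0,0,0.002,0,0,0,0.03]]
  ]
}}

```text
t: 15.92
eef_pos: [0.5306, -0.1874, 0.0522]
ee_rot: [-0.0, 0.958, 0.286, 0.001]
contact_force: [0.7, -1.7, -1.2]
grip_width: 0.0475
```

It is moving freely below the pin rest. On to the spring ring.

{"op": "drive_tool", "data": {
  "moves": [
    [[0,0,0.0015,0,0,0,0.03],[0,0,0.003,0,0,0,0.03],[0,0,0.004,0,0,0,0.03],[0,0,0.005,0,0,0,0.03],[0,0,0.005,0,0,0,0.03]]
  ]
}}

```text
t: 16.55
eef_pos: [0.5307, -0.1874, 0.0473]
ee_rot: [-0.0, 0.958, 0.286, 0.001]
contact_force: [-1.3, -0.5, 3.8]
grip_width: 0.0466
```

{"op": "drive_tool", "data": {
  "moves": [
    [[0,0,0.001,0,0,0,0.03],[0,0,0.002,0,0,0,0.03],[0,0,0.003,0,0,0,0.03],[0,0,0.003,0,0,0,0.03]]
  ]
}}

```text
t: 17.05
eef_pos: [0.5307, -0.1874, 0.0458]
ee_rot: [0.0, 0.958, 0.286, 0.002]
contact_force: [-9.7, 2.5, 25.5]
grip_width: 0.0468
```

```bash
python3 - <<'E'
from h import *
im,d=viewer.camera("side"); cv2.imwrite("pics/s12.png",cv2.resize(im[190:260,305:385],None,fx=8,fy=8,interpolation=2)[:,:,::-1])
s=manip.state(); print(s['eef_pos'],s['contact_force'],s['wrist_torque'])
E
```

```text
[ 0.53073855 -0.18743703  0.04579421] [-10.30250247   3.18724019  25.75305931] [0.77954426 1.87041889 0.06159677]
```

View pics/s12.png

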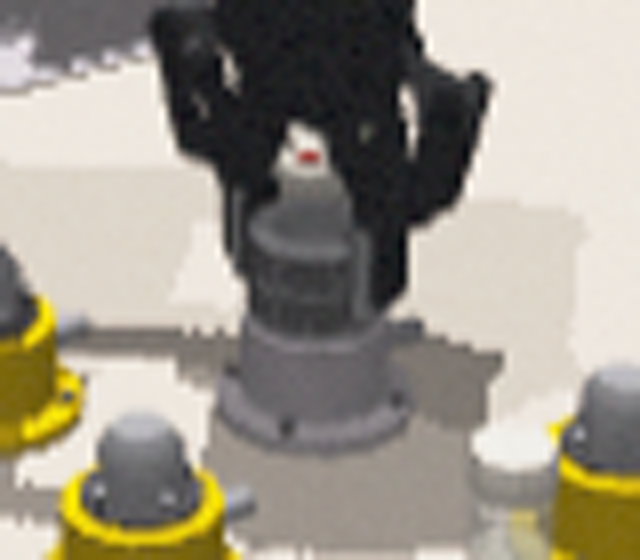

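The collar has dropped 9.8 mm from pin rest (0.0556 → 0.0458) and is bottoming at 25 N, well above the spring's 8 N. In the crop its rim is down at about y = 235 and its foot is hidden behind the shoulder edge. The grey patch and red dot between the fingers are the timer in the background. I hold the press and confirm it is steady.

{"op": "drive_tool", "data": {
  "moves": [
    [[0,0,0.0013,0,0,0,0.03],[0,0,0.0013,0,0,0,0.03],[0,0,0.0013,0,0,0,0.03],[0,0,0.0013,0,0,0,0.03]]
  ]
}}

```text
t: 17.6
eef_pos: [0.5307, -0.1874, 0.0458]
ee_rot: [0.0, 0.958, 0.286, 0.002]
contact_force: [-10.1, 3.4, 24.4]
grip_width: 0.0466
```

```bash
python3 - <<'E'
from h import *
im,d=viewer.camera("side"); cv2.imwrite("pics/s13.png",cv2.resize(im[190:260,305:385],None,fx=8,fy=8,interpolation=2)[:,:,::-1])
C=cloud("side",d); g=(np.hypot(C[...,0]-.53,C[...,1]+.187)<.028)
for (u,v) in [(300,230),(300,245),(300,285)]: print((u,v),C[190+v//8,305+u//8].round(4))
s=manip.state(); print(s['t'],s['eef_pos'],s['contact_force'],s['wrist_torque'],s['grip_width'],abs(s['dq']).max())
E
```

```text
(300, 230) [ 0.5299 -0.1708  0.0685]
(300, 245) [ 0.5264 -0.1796  0.0667]
(300, 285) [ 0.5165 -0.2047  0.0641]
17.65 [ 0.53077185 -0.18741936  0.04582658] [-9.6715016   3.0671692  24.02071622] [0.83118505 1.82556869 0.03304331] 0.04700800472686682 0.0013275340928992007
```

View pics/s13.png

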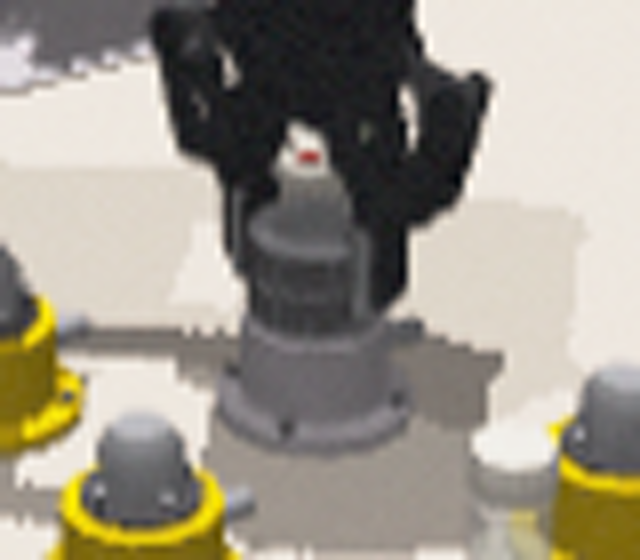

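```bash
python3 - <<'E'
from h import *
h=np.array([.31,.95,0])
f=lambda P:((proj("side",P)-[305,190]+.5)*8).round(0)
a=np.array([.5305,-.1874,0])
for zt in (.076,.086):
    print(zt,"front top",f(a-.024*h+[0,0,zt]),"back top",f(a+.024*h+[0,0,zt]),"front bottom",f(a-.024*h+[0,0,zt-.036]))
print("shoulder front",f(a-.028*h+[0,0,.04]))
im,d=viewer.camera("side"); C=cloud("side",d); 
for v in range(25,46): print(v*8-0, C[190+v,305+36].round(4), im[190+v,305+36])
E
```

```text
0.076 front top [323. 259.] back top [314. 200.] front bottom [321. 346.]
0.086 front top [323. 234.] back top [314. 176.] front bottom [322. 322.]
shoulder front [322. 351.]
200 [ 0.5306 -0.1605  0.0736] [93 91 94]
208 [ 0.5269 -0.1701  0.0754] [86 87 89]
216 [ 0.5282 -0.1669  0.0703] [82 80 84]
224 [ 0.5278 -0.1678  0.0675] [82 80 82]
232 [ 0.5275 -0.1688  0.0646] [81 80 83]
240 [ 0.5222 -0.1823  0.0687] [102 100 104]
248 [ 0.5149 -0.2005  0.0755] [108 106 111]
256 [ 0.5137 -0.2036  0.0739] [77 76 77]
264 [ 0.5139 -0.2034  0.0705] [60 58 60]
272 [ 0.5116 -0.2091  0.0705] [58 58 60]
280 [ 0.513  -0.2057  0.0652] [61 60 61]
288 [ 0.5129 -0.2061  0.0622] [74 71 74]
296 [ 0.5142 -0.203   0.0571] [75 74 75]
304 [ 0.5137 -0.2042  0.0545] [62 59 64]
312 [ 0.5129 -0.2062  0.0523] [58 55 61]
320 [ 0.5122 -0.208   0.05  ] [66 64 65]
328 [ 0.5133 -0.2054  0.0452] [75 75 76]
336 [ 0.5137 -0.2044  0.0412] [106 101 105]
344 [ 0.5121 -0.2087  0.0404] [132 126 131]
352 [ 0.5135 -0.2052  0.035 ] [107 102 106]
360 [ 0.5121 -0.2088  0.0337] [110 107 109]
```

The depth profile puts the collar's top rim at z ≈ 0.0755 (0.076 when home) and its wall meets the shoulder at z ≈ 0.041. It is home and steady, so I hand in.

```bash
python3 -c "
from bench import manip
print(manip.finish_job()); s=manip.state(); print(s['t'],s['eef_pos'],s['contact_force'],s['grip_width'])"
```

```text
the job is handed in; nothing more can be done
None
the job is handed in; nothing more can be done
```

The collar is on the grey filter cell's post, keyed over the pins and pressed fully home. I handed the job in at about 18 s with the gripper still holding and pressing it. The hand-in gave no verdict.

**What I did:**
- Pushed the ejector slide to its stop with closed fingers (wrist force rose to about 35 N), which put the collar out on the apron.
- Gripped the collar across its sides and lowered it over the post until it rested on the pins.
- Turned it under about 10 N until it keyed, within 20°, then pressed it down onto the shoulder.

**Last checks:**
- **Drop:** the tool sank 9.8 mm from pin rest, against 10 mm nominal.
- **Height:** side-camera depth puts the collar's top at about 75.5 mm (76 mm when home), and its wall meets the shoulder at about 41 mm.
- **Grip and press:** a steady 24 N down, against the spring's 8 N, with the gripper at 47 mm on the 48 mm collar and the arm at rest.

**What was less certain:**
- **Sideways force:** about 10 N remained at the end, probably a slight off-centre fit.
- **Cell position:** the two cameras differed by 2–3 mm on where the cell stands. The collar still slid on without resistance.
- **Centring:** I could not check it from above because the arm blocked the top camera.
- **Bystanders:** I touched none of them on any move, but I did not measure their positions again afterwards.

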